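# Open the flux bottle's push-and-turn safety cap

### The job

Open the amber flux bottle: push its red safety cap straight down against the spring until it bottoms, pressing no harder than it takes, and keep it down while you turn it anticlockwise (seen from above) until it comes free. Lift the cap off and set it down gently, grip bar up, with its whole rim on the grey slate offcut; let go of it and leave everything else where it lies.

Things in the scene. Friction and masses are not known exactly. Their poses are not given: they have to be found in the camera images.
- cap: red push-and-turn safety cap, about 90 g: round skirt 56 mm in diameter, 34.5 mm tall to its flat top, with a raised black grip bar across the top. Origin: centre of the rim's underside; z up, x along the bar. At the start it is locked on the bottle, origin 90 mm above the bottle's origin, its x along the bottle's x. A half turn looks and works the same.
- cap_bar (a point): centre of the cap's grip bar: 48 mm long (cap's x), 14 mm wide (cap's y), 26 mm tall, so 34.5 to 60.5 mm above the cap's origin; this point is 47.5 mm above it.
- cap_seat (a point): point on the bottle's axis where the cap's rim rests when locked, 90 mm above the bottle's origin. The cap turns only after being pushed down 2.5 to 10.5 mm from here (differs from bottle to bottle, cannot be seen); it bottoms hard 1.5 mm later. Spring: about 8 N to start, 0.6 N more per mm, 10 to 16 N when bottomed, so an 18 N push surely bottoms it. Over 40 N between cap and bottle breaks it.
- cap_release (a point): point on the bottle's axis, 95 mm above its origin, to which the spring raises the cap's origin once it is turned free. Pressed down, the cap turns anticlockwise seen from above (not clockwise); it is free to lift from 0.8 to 1.2 rad of turn, with a hard stop at about 1.25 rad. Then it lifts off straight up, clear of the neck after 35 mm of rise.
- bottle: amber glass flux bottle, 88 mm in diameter with a white label, shoulder at 74 mm, in a grey steel cradle (116 x 116 mm plate) bolted to the bench, so it does not move. Origin: centre of the plate's underside, on the bench; z up. Under the cap a neck fitting and a brass sprung pouring valve stay on the bottle, up to 124 mm above the origin.
- slate: loose pewter-grey slate offcut lying flat on the bench, 190 mm (its x) by 150 mm (its y) by 9 mm thick, about 0.65 kg; origin under its centre, top 9 mm above it.
- hook_jar: green glass jar (76 mm diameter, 86 mm tall) with the tops of steel hooks sticking out to 118 mm; origin under its centre. Bystander.
- gauge_block: brass gauge block 35 x 30 x 22 mm; origin under its centre. Bystander.
- nail_bar: dark steel nail bar lying along its own x, about 260 mm long, 24 mm wide, up to 34 mm tall at its heel; origin under its middle. Bystander.
- hammer: hammer lying along its own x; origin under it. Bystander.
- tape_measure: yellow tape measure 70 x 38 x 62 mm; origin under its centre. Bystander.
Not all that is in view belongs to the job. Of the things shaped like the cap, the red one is meant.

How it is judged:
By the outcome, as a careful person would: the job done as asked, in the order asked, and still so for the second after the job is handed in, with the robot touching nothing.
It also fails if it takes over 72 s, if anything falls off the work surface, if the arm or the gripper's body presses on something with over 40 N, if the wrist force passes 120 N, or if a joint passes its speed limit or range.

### The arm

A 6-joint arm with a two-finger parallel gripper is mounted at the origin on the work surface. World frame = base frame: x ahead of the robot, y to its left, z up, the work surface at z = 0. Lengths are in m, angles in rad, forces in N, time in s.
With the tool pointing down it reaches from about 0.375 to 0.9 m from the base axis. Payload 3.1 kg.
Tool frame: the origin (TCP) lies at the very end of the fingers, on their centre line; the grasp point (between the pads) lies 19 mm behind it; y points along the fingers, x is the direction in which the jaws open and shut, and the axes are right-handed (so a half turn about y gives the same grasp; the last joint's range is limited). The gripper opens to 87 mm and grips with 3 to 60 N. Pads are 19 mm wide; open, the fingers measure 117 mm over their backs; the gripper's body (75 mm by 190 mm) begins 51 mm behind the grasp point.
Start: joints at [1.04, 0.527, 1.433, -0, 1.181, -0.178], TCP at [0.215, 0.587, 0.223] pointing down, gripper open.
Joint ranges: [-3.08, 3.08], [-0.75, 2.2], [0.22, 2.44], [-1.43, 4.57], [0, 2.65], [-2.85, 2.85]. Speed limits (rad/s): [2.79, 2.79, 3.14, 3.14, 3.14, 3.14].

### API

Orientations are given as a unit quaternion [x, y, z, w].
In Python, from rig import robot gives the robot as it stands.
- The arm moves only by the shell command python3 -m creep 'ROWS' [FORCE]. ROWS is JSON, a list of rows, each a list of 3 entries, a list of its own where there are three numbers: the shift along the tool's x, y, z in mm, then the turn about the tool's y in rad, then the opening, from 0 (shut) to 1 (fully open). A call has 1 to 8 rows; each row shifts and turns the commanded pose from where the row before left it, along the tool's axes as they then stand; what a row does not reach is not made up. A row lasts 1/10 s, in which the tool goes at most 50 mm and 8.59 degrees, less where a joint would pass 70% of its speed; a pose out of reach is approached as far as the arm can. A call with a gripper value outside its range is refused whole. The fingers move at their own pace and stop on an object; FORCE is the grip in N (left out, the last holds). Time passes only in rows, so rows that do not move let the fingers close. It gives the time, the measured TCP pose, the force and the opening at its end, in the units of the state.
- robot.get_obs(): the state, without advancing time (a new reading comes with each control period).
- robot.camera(name): name is "side" or "top" or "wrist"; returns a dict with "pixels" (384x512x3 uint8, red, green, blue), "fx", "fy", "cx", "cy" (pixels), "position" and "rotation" of the camera in the world. Camera axes: x right, y up, looking along -z (the intrinsics and any distortion apply to the point x, -y, -z); pixel columns grow to the right and rows downward; lengths in m; the calibration is good to about 2 mm. A picture is of the moment at which its call begins. There is no depth.
- robot.hand_in(): hands the job in, once; it reports no verdict.
The state is a dict: "time": time; "q": joint angles; "joint_velocities": joint speeds; "joint_torque": joint torques, N m; "position": TCP position; "tool_rot": TCP orientation; "ft_force": force on the tool from outside, world axes, zero at the start; "moment": the same for the moment, N m; "grip_width": finger opening in m.
Only numpy, scipy, OpenCV 4.12 (cv2) and the standard library are available. Lean on these libraries where they do the work, as an engineer would, in place of code of your own. Each camera call takes 0.05 s, during which the arm holds its last target.

## Working session

There is one attempt and no reset: what is moved stays moved. The work goes in short steps, Python scripts to look and compute and a shell command to move; the robot and the scene stay as the last step left them, time stands still between calls to the robot, and variables do not carry over. Pictures are saved under pics/ and viewed, and the job is handed in when it is done.

```bash
mkdir -p pics; ls; cat > h.py <<'E'
from rig import robot
import numpy as np, cv2
def snap(n,f):
    c=robot.camera(n); cv2.imwrite('pics/'+f,c['pixels'][:,:,::-1]); return c
def ray(c,u,v):
    d=np.array([(u-c['cx'])/c['fx'],-(v-c['cy'])/c['fy'],-1.]); R=np.array(c['rotation'])
    return np.array(c['position']),R@d
def plane(c,u,v,z):
    p,d=ray(c,u,v); return p+d*(z-p[2])/d[2]
def proj(c,P):
    x=np.array(c['rotation']).T@(np.array(P)-c['position'])
    return c['cx']+c['fx']*x[0]/-x[2], c['cy']-c['fy']*x[1]/-x[2]
E
python3 - <<'E'
from h import *
import pickle
o=robot.get_obs()
for k,v in o.items(): print(k,np.round(v,4))
C={}
for n in('side','top','wrist'):
    c=snap(n,n+'0.png'); C[n]=c; print(n,{k:np.round(v,3).tolist() if not isinstance(v,str) else v for k,v in c.items() if k!='pixels'})
pickle.dump(C,open('c0.pkl','wb'))
E
```

```text
pics
time 0.0
q [ 1.0405  0.5285  1.4339 -0.      1.1814 -0.1785]
joint_velocities [ 0.0007 -0.0001 -0.0006  0.0018 -0.     -0.0004]
joint_torque [-6.00000e-04 -4.40033e+01 -1.76595e+01  6.31000e-02  5.83000e-02
 -2.00000e-04]
position [0.215  0.5861 0.2216]
tool_rot [ 0.5801  0.4041 -0.4055 -0.5795]
ft_force [ 1.1441 -0.0125  0.7764]
moment [ 0.0062 -0.0005 -0.0186]
grip_width 0.087
side {'fx': 467.176, 'fy': 467.176, 'cx': 254.387, 'cy': 187.22, 'position': [0.082, -0.896, 0.831], 'rotation': [0.426, -0.125, -0.228, 0.867]}
top {'fx': 348.115, 'fy': 348.115, 'cx': 260.045, 'cy': 191.248, 'position': [0.461, -0.099, 1.045], 'rotation': [-0.034, 0.031, 0.707, -0.706]}
wrist {'fx': 295.894, 'fy': 295.894, 'cx': 260.787, 'cy': 190.881, 'position': [0.142, 0.614, 0.383], 'rotation': [-0.119, -0.081, 0.567, 0.811]}
```

```bash
sed -i "s/^import numpy as np, cv2/import numpy as np, cv2\nfrom scipy.spatial.transform import Rotation as Ro/; s/np.array(c\['rotation'\])/Ro.from_quat(c['rotation']).as_matrix()/" h.py; cat h.py | head -20; python3 -c "
import pickle;C=pickle.load(open('c0.pkl','rb'));print(C['top'].keys())"
```

```text
from rig import robot
import numpy as np, cv2
from scipy.spatial.transform import Rotation as Ro
def snap(n,f):
    c=robot.camera(n); cv2.imwrite('pics/'+f,c['pixels'][:,:,::-1]); return c
def ray(c,u,v):
    d=np.array([(u-c['cx'])/c['fx'],-(v-c['cy'])/c['fy'],-1.]); R=Ro.from_quat(c['rotation']).as_matrix()
    return np.array(c['position']),R@d
def plane(c,u,v,z):
    p,d=ray(c,u,v); return p+d*(z-p[2])/d[2]
def proj(c,P):
    x=Ro.from_quat(c['rotation']).as_matrix().T@(np.array(P)-c['position'])
    return c['cx']+c['fx']*x[0]/-x[2], c['cy']-c['fy']*x[1]/-x[2]
dict_keys(['pixels', 'fx', 'fy', 'cx', 'cy', 'position', 'rotation'])
```

View pics/side0.png

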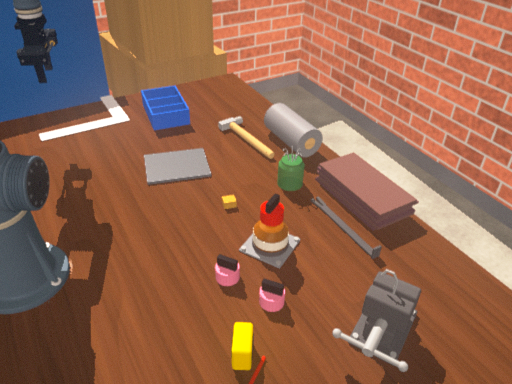

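View pics/top0.png

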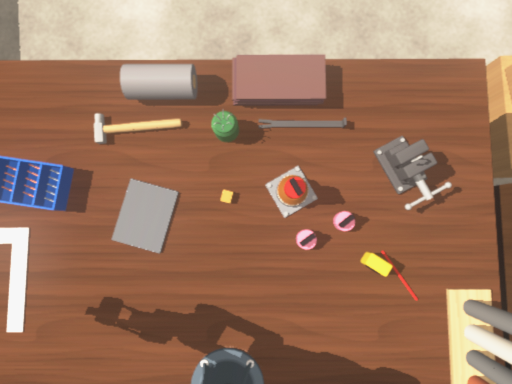

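View pics/wrist0.png

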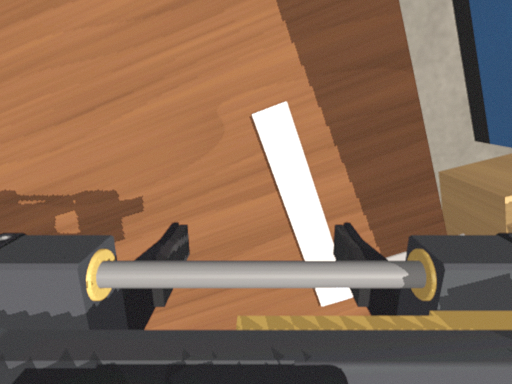

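The side view shows the bottle with its red cap at about (270,213), the slate at (177,166), and two pink decoys at (228,270) and (271,296). In the top view the cap is at (293,189) and the slate at (145,216). The wrist view shows nothing useful yet.

```bash
python3 - <<'E'
from h import *
import pickle
C=pickle.load(open('c0.pkl','rb'))
for n in('top','side'):
    c=C[n]; im=c['pixels']; hsv=cv2.cvtColor(im,cv2.COLOR_RGB2HSV)
    print(n,'base',proj(c,[0,0,0]),'tcp',proj(c,[.215,.586,.2216]))
    # slate/plate: low saturation
    m=((hsv[...,1]<50)&(hsv[...,2]>60)&(hsv[...,2]<215)).astype(np.uint8)
    cs,_=cv2.findContours(m,cv2.RETR_EXTERNAL,cv2.CHAIN_APPROX_NONE)
    for k in cs:
        if cv2.contourArea(k)<400: continue
        r=cv2.minAreaRect(k); 
        if r[0][1]>300:continue
        b=cv2.boxPoints(r)
        print(' grey',np.round(r[0]),np.round(r[1]),round(r[2],1),cv2.contourArea(k))
        ap=cv2.approxPolyDP(k,4,True)[:,0]
        if len(ap)<7:
            for z in (0.009,):
              print('   ',[ (p.tolist(),np.round(plane(c,*p,z)[:2],3).tolist()) for p in ap])
    red=((hsv[...,0]<6)|(hsv[...,0]>174))&(hsv[...,1]>200)&(hsv[...,2]>120)
    cs,_=cv2.findContours(red.astype(np.uint8),cv2.RETR_EXTERNAL,cv2.CHAIN_APPROX_NONE)
    for k in cs:
        if cv2.contourArea(k)>150: print(' red',cv2.minAreaRect(k),cv2.boundingRect(k))
c=C['top']['pixels'];cv2.imwrite('pics/z1.png',cv2.resize(c[150:230,90:340,::-1],None,fx=3.2,fy=3.2,interpolation=cv2.INTER_NEAREST))
c=C['top']['pixels'];cv2.imwrite('pics/z2.png',cv2.resize(c[160:220,260:330,::-1],None,fx=8,fy=8,interpolation=cv2.INTER_NEAREST))
c=C['side']['pixels'];cv2.imwrite('pics/z3.png',cv2.resize(c[190:270,235:305,::-1],None,fx=7,fy=7,interpolation=cv2.INTER_NEAREST))
E
```

```text
top base (np.float64(227.0936331153558), np.float64(384.7561496816951)) tcp (np.float64(-36.69257944206015), np.float64(331.51929245228985))
 grey [145. 215.] [51. 65.] 16.5 3131.5
    [([131, 179], [0.594, 0.292]), ([112, 239], [0.416, 0.342]), ([159, 252], [0.378, 0.202]), ([177, 192], [0.555, 0.153])]
 grey [291. 191.] [39. 39.] 59.7 1374.0
    [([298, 166], [0.633, -0.21]), ([269, 182], [0.584, -0.123]), ([268, 188], [0.566, -0.12]), ([266, 184], [0.578, -0.114]), ([285, 217], [0.48, -0.17]), ([316, 198], [0.536, -0.263])]
 grey [412. 169.] [69. 49.] 60.3 1967.5
 grey [302. 123.] [ 7. 86.] 89.3 408.5
    [([345, 119], [0.777, -0.355]), ([259, 120], [0.775, -0.093]), ([271, 123], [0.765, -0.13]), ([259, 126], [0.756, -0.093]), ([343, 126], [0.755, -0.348])]
 grey [158.  81.] [34. 76.] 90.0 2434.5
    [([121, 67], [0.944, 0.334]), ([121, 86], [0.883, 0.332]), ([128, 98], [0.845, 0.309]), ([195, 97], [0.847, 0.103]), ([191, 64], [0.953, 0.117])]
 grey [226.  47.] [22. 53.] 79.2 708.5
 grey [18. 29.] [58. 36.] 90.0 1471.5
side base (np.float64(21.761622983041946), np.float64(276.3741394817159)) tcp (np.float64(45.49087780861748), np.float64(75.00123690970959))
 grey [269. 244.] [51. 35.] 23.5 559.5
 grey [347. 224.] [86. 14.] 43.0 430.0
 grey [177. 166.] [29. 64.] 82.9 1704.0
    [([203, 150], [0.591, 0.278]), ([144, 155], [0.415, 0.339]), ([148, 183], [0.376, 0.193]), ([210, 175], [0.551, 0.143])]
 grey [ 34. 227.] [172.  69.] 90.0 6593.0
 grey [291. 132.] [62. 45.] 26.6 1348.5
 grey [387. 149.] [301.  37.] 31.5 3774.5
 grey [28. 10.] [19. 28.] 90.0 402.5
    [([14, 1], [0.302, 2.257]), ([20, 18], [0.284, 1.917]), ([42, 14], [0.4, 1.937]), ([37, 1], [0.42, 2.2])]
 red ((271.5, 213.0), (24.0, 23.0), 90.0) (260, 201, 24, 25)
```

View pics/z2.png

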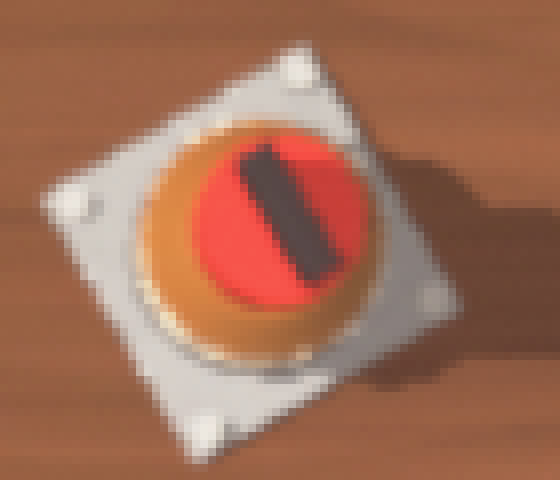

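View pics/z3.png

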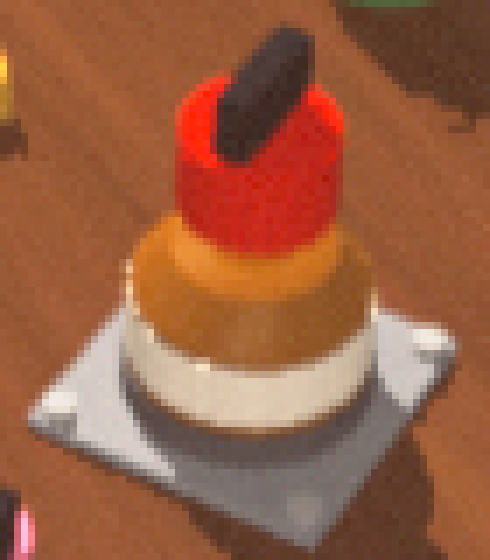

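```bash
python3 - <<'E'
from h import *
import pickle
C=pickle.load(open('c0.pkl','rb'))
c=C['top']
P=np.array([(300,45),(45,200),(205,460),(460,305)])/8+[260-.5,160-.5]
W=np.array([plane(c,*p,0.004)[:2] for p in P]);print(W,W.mean(0))
d=W[2]-W[1];print('edge ang',np.arctan2(d[1],d[0]),np.linalg.norm(d)); d=W[1]-W[0];print(np.arctan2(d[1],d[0]),np.linalg.norm(d))
b=np.array([(241,160),(272,145),(340,266),(307,283)])/8+[259.5,159.5]
W=np.array([plane(c,*p,0.1505)[:2] for p in b]);print('bar',W,W.mean(0)); d=W[3]+W[2]-W[0]-W[1];print(np.arctan2(d[1],d[0]),np.linalg.norm(d)/2)
# skirt circle top z=.1245
s=np.array([285,222])/8+[259.5,159.5];print('skirt',plane(c,*s,.1245))
c=C['side']
P=np.array([(30,420),(100,310),(455,345),(315,545)])/7+[234.5,189.5]
for i in (0,2,3):print(plane(c,*P[i],0.006))
# bar top ends side : 
for p in [(230,90),(300,40)]: print('bar s',plane(c,p[0]/7+234.5,p[1]/7+189.5,.1505))
print('skirt side mid', plane(c,260/7+234.5, 115/7+189.5,.1245))
R=Ro.from_quat(robot.get_obs()['tool_rot']).as_matrix();print(R)
E
```

```text
[[ 0.63609025 -0.20772283]
 [ 0.5773855  -0.11111985]
 [ 0.47969013 -0.17043887]
 [ 0.53740684 -0.26648022]] [ 0.55764318 -0.18894044]
edge ang -2.59590789427199 0.11429405687658037
2.116851688555329 0.11304151536457537
bar [[ 0.5738576  -0.17287462]
 [ 0.5787242  -0.18295822]
 [ 0.53934189 -0.20444567]
 [ 0.53386817 -0.19374105]] [ 0.55644796 -0.18850489]
-2.651416827671859 0.04498256486185707
skirt [ 0.55634552 -0.18943561  0.1245    ]
[ 0.47833763 -0.17080762  0.006     ]
[ 0.63232389 -0.21183559  0.006     ]
[ 0.53464299 -0.26999487  0.006     ]
bar s [ 0.53953396 -0.19571343  0.1505    ]
bar s [ 0.57409441 -0.18425429  0.1505    ]
skirt side mid [ 0.55899691 -0.18525339  0.1245    ]
[[ 3.44565688e-01 -8.56464622e-04 -9.38761819e-01]
 [ 9.38760688e-01 -1.48649228e-03  3.44566628e-01]
 [-1.69057132e-03 -9.99998528e-01  2.91821084e-04]]
```

The bottle's axis is near (0.557, -0.189) and the bar lies at about 0.53 rad. Both cameras agree to within a few mm. I'll carry the hand over there first.

```bash
python3 -m creep '[[[-34,0,-33],0,1],[[-34,0,-33],0,1],[[-34,0,-33],0,1],[[-34,0,-33],0,1],[[-34,0,-33],0,1],[[-34,0,-33],0,1],[[-34,0,-33],0,1],[[-34,0,-33],0,1]]' 30
```

```text
time: 0.95
position: [0.3698, 0.2387, 0.2226]
tool_rot: [0.58, 0.405, -0.405, -0.58]
ft_force: [1.0, -0.3, 0.0]
grip_width: 0.0868
```

```bash
python3 -m creep '[[[-34,0,-33],0,1],[[-34,0,-33],0,1],[[-34,0,-33],0,1],[[-34,0,-33],0,1],[[-34,0,-33],0,1],[[-34,0,-33],0,1],[[-34,0,-33],0,1],[[0,0,0],0.15,1]]'; python3 -m creep '[[[0,0,0],0.149,1],[[0,0,0],0.149,1],[[0,0,0],0.149,1],[[0,0,0],0.149,1],[[0,0,0],0.149,1],[[0,0,0],0.149,1],[[0,0,0],0.149,1],[[0,0,0],0.149,1]]';  python3 -m creep '[[[0,0,0],0.149,1],[[0,0,0],0.149,1],[[0,0,0],0.149,1],[[0,0,0],0.149,1],[[0,0,0],0.149,1],[[0,0,0],0.149,1],[[0,0,0],0,1]]'; python3 - <<'E'
from h import *
c=snap('wrist','w1.png')
o=robot.get_obs();R=Ro.from_quat(o['tool_rot']).as_matrix();print(o['position'],o['q'],R,c['position'],c['rotation'],proj(c,o['position']),proj(c,[.557,-.189,.1505]))
E
```

```text
time: 1.75
position: [0.508, -0.0686, 0.2228]
tool_rot: [0.612, 0.358, -0.357, -0.608]
ft_force: [-1.3, 0.8, 0.7]
grip_width: 0.087
time: 2.55
position: [0.5041, -0.0626, 0.2223]
tool_rot: [-0.706, 0.046, -0.045, 0.706]
ft_force: [0.1, 0.1, -0.5]
grip_width: 0.0871
time: 3.25
position: [0.5041, -0.0626, 0.2224]
tool_rot: [0.618, -0.344, 0.344, -0.618]
ft_force: [-0.1, -0.5, 0.7]
grip_width: 0.0867
[ 0.5040814  -0.06255744  0.22240545] [-3.43763235e-01  3.71150429e-01  1.72194348e+00 -2.10042960e-05
  1.04896603e+00  6.70232807e-01] [[ 5.28481321e-01 -4.46076908e-04  8.48944812e-01]
 [-8.48944855e-01  1.40344782e-04  5.28481421e-01]
 [-3.54888333e-04 -9.99999891e-01 -3.04525100e-04]] [ 0.57177455 -0.02107165  0.38402692] [-0.12659681  0.07021353 -0.48173532  0.8642768 ] (np.float64(260.08448734901157), np.float64(240.47368308644351)) (np.float64(418.74061311661785), np.float64(225.70559639068716))
```

View pics/w1.png

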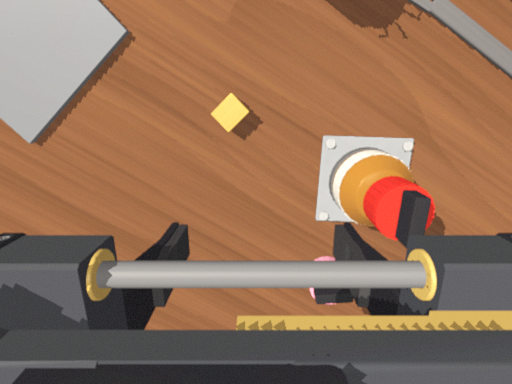

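The wrist view shows the cradle at (365,180) and the bar at (412,215). I'll shift so that the cap sits centred ahead of the fingers for a clean measurement.

```bash
python3 -m creep '[[[34,0,-20],0,1],[[34,0,-20],0,1],[[34,0,-20],0,1],[[33,0,-22],0,1],[[0,0,0],0,1],[[0,0,0],0,1]]'; python3 - <<'E'
from h import *
import pickle
c=snap('wrist','w2.png');pickle.dump((c,robot.get_obs()),open('w2.pkl','wb'))
cv2.imwrite('pics/w2z.png',cv2.resize(c['pixels'][20:220,160:360,::-1],None,fx=3,fy=3,interpolation=cv2.INTER_NEAREST))
o=robot.get_obs();print(o['position'],o['ft_force'],proj(c,[.557,-.189,.1505]))
E
```

```text
time: 3.9
position: [0.5051, -0.2212, 0.2222]
tool_rot: [-0.617, 0.345, -0.344, 0.618]
ft_force: [-0.1, 0.4, -0.6]
grip_width: 0.0868
[ 0.50500002 -0.22009376  0.22218028] [-0.18612816  0.49867091  0.10723899] (np.float64(260.1421944261129), np.float64(127.16144810522547))
```

View pics/w2z.png

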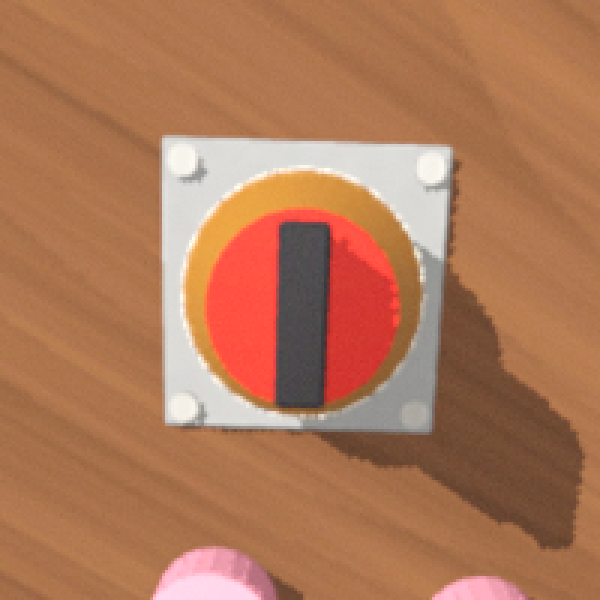

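```bash
python3 - <<'E'
from h import *
import pickle
c,o=pickle.load(open('w2.pkl','rb'))
R=Ro.from_quat(o['tool_rot']).as_matrix();t=o['position']
def W(p,z): return plane(c,p[0]/3+159.5,p[1]/3+19.5,z)
b=np.array([W(p,.1505) for p in [(279,223),(329,223),(325,406),(277,405)]])
print('bar',b.mean(0), np.linalg.norm(b[0]-b[3]),np.linalg.norm(b[0]-b[1]))
d=(b[0]+b[1]-b[2]-b[3])[:2];print('ang',np.arctan2(d[1],d[0]))
q=np.array([W(p,.006) for p in [(163,137),(452,147),(433,433),(166,425)]]);print('plate',q.mean(0),[np.linalg.norm(q[i]-q[i-1]) for i in range(4)])
d=(q[0]-q[3])[:2];print(np.arctan2(d[1],d[0]));d=(q[1]-q[2])[:2];print(np.arctan2(d[1],d[0]));d=(q[0]-q[1])[:2];print(np.arctan2(d[1],d[0])-np.pi/2);d=(q[3]-q[2])[:2];print(np.arctan2(d[1],d[0])-np.pi/2)
print('skirt',W((302,307),.1245))
for P in (b.mean(0),q.mean(0)): print('tool delta mm',(R.T@(P-t)*1000).round(1))
print('tool x ang',np.arctan2(R[1,0],R[0,0])+np.pi/2, c['position'])
E
```

```text
bar [ 0.55838343 -0.18830697  0.1505    ] 0.04579293487511033 0.012494341206543864
ang 0.5364133143726881
plate [ 0.55824352 -0.18862015  0.006     ] [np.float64(0.11511428518735214), np.float64(0.11416483519115508), np.float64(0.11491740717745014), np.float64(0.1153631302668066)]
0.5194735071854834
0.5298959951535396
0.5215389656052611
0.5232782167361458
skirt [ 0.55904841 -0.18769142  0.1245    ]
tool delta mm [ 1.2 71.7 62.1]
tool delta mm [  1.7 216.2  61.9]
tool x ang 0.554798818092261 [ 0.57283967 -0.1798401   0.38386367]
```

```bash
python3 -m creep '[[[1,0,31],0.014,0.4],[[0.5,0,31],0.014,0.4],[[0,0,0],0,0.4],[[0,35,0],0,0.4],[[0,30,0],0,0.4],[[0,20,0],0,0.4],[[0,8,0],0,0.4],[[0,0,0],0,0.4]]' 30; python3 - <<'E'
from h import *
c=snap('side','s3.png')['pixels'];cv2.imwrite('pics/s3z.png',cv2.resize(c[150:270,210:330,::-1],None,fx=5,fy=5,interpolation=cv2.INTER_NEAREST))
c=snap('wrist','w3.png')
o=robot.get_obs();R=Ro.from_quat(o['tool_rot']).as_matrix();print(o['position'],o['ft_force'],o['grip_width'],R.T@(np.array([.5583,-.1885,.1245])-o['position'])*1e3,np.arctan2(R[1,0],R[0,0])+np.pi/2)
E
```

```text
time: 4.75
position: [0.5581, -0.1884, 0.1286]
tool_rot: [0.613, -0.354, 0.351, -0.613]
ft_force: [-0.6, -0.4, 0.9]
grip_width: 0.0368
[ 0.55968366 -0.18954224  0.13044764] [-0.07620502  0.5340899  -0.78812373] 0.03527479213102605 [-1.60334657  5.94539364 -0.67583874] 0.5267143889715751
```

View pics/s3z.png

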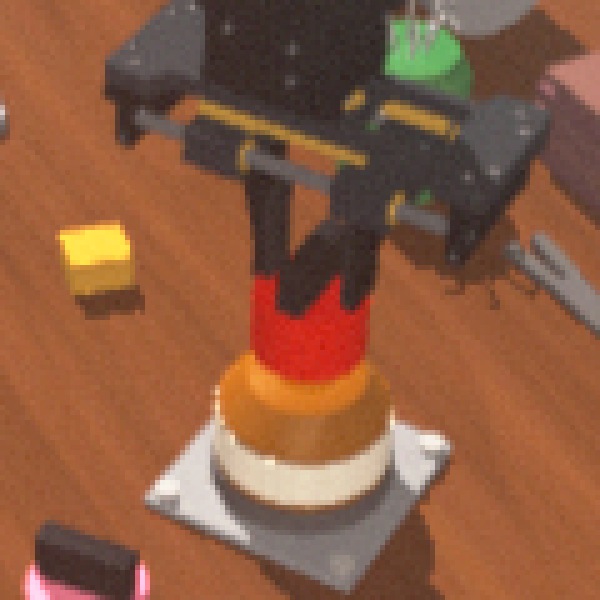

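View pics/w3.png

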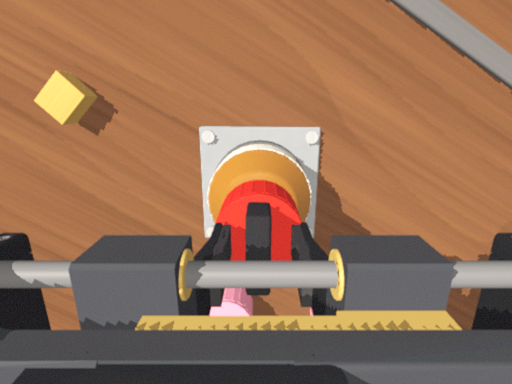

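The bar sits centred between the pads at column 258 of the wrist view. I'll lower a little and close.

```bash
python3 -m creep '[[[0,2,0],0,0.4],[[0,0,0],0,0.05],[[0,0,0],0,0.05],[[0,0,0],0,0.05],[[0,0,0],0,0.05],[[0,0,0],0,0.05],[[0,0,0],0,0.05]]' 30; python3 - <<'E'
from h import *
for i in range(4):
    o=robot.get_obs();print(o['position'].round(4) if hasattr(o['position'],'round') else o['position'],np.round(o['ft_force'],1),np.round(o['moment'],2),o['grip_width'],np.round(o['q'],4)); robot.camera('top')
E
```

```text
time: 5.55
position: [0.5585, -0.1884, 0.1278]
tool_rot: [-0.612, 0.354, -0.352, 0.613]
ft_force: [-2.6, 4.9, 5.0]
grip_width: 0.0137
[ 0.5585 -0.1884  0.1278] [-2.6  4.9  5. ] [ 0.75  0.53 -0.02] 0.013675683380738242 [-5.1530e-01  6.0270e-01  1.6075e+00  1.3000e-03  9.3380e-01  5.2910e-01]
[ 0.5585 -0.1884  0.1278] [-1.6  3.6  5.6] [ 0.72  0.55 -0.04] 0.01402547958284555 [-5.1530e-01  6.0280e-01  1.6075e+00  1.2000e-03  9.3380e-01  5.2910e-01]
[ 0.5585 -0.1884  0.1279] [-3.3  5.6  5.3] [ 0.77  0.54 -0.05] 0.013804992210984135 [-5.1530e-01  6.0270e-01  1.6074e+00  1.2000e-03  9.3380e-01  5.2910e-01]
[ 0.5585 -0.1884  0.1278] [-1.5  3.9  5.6] [0.83 0.6  0.02] 0.013640278984332545 [-5.1530e-01  6.0280e-01  1.6074e+00  1.2000e-03  9.3380e-01  5.2910e-01]
```

```bash
cat > o.py <<'E'
from h import *
F=[];M=[]
for i in range(4):
    o=robot.get_obs();F.append(o['ft_force']);M.append(o['moment']); 
    if i<3: robot.camera('top')
R=Ro.from_quat(o['tool_rot']).as_matrix()
F=np.mean(F,0);print('pos',np.round(o['position'],4),'F',F.round(1),'Ftool',(R.T@F).round(1),'M',np.mean(M,0).round(2),'ang',round(np.arctan2(R[1,0],R[0,0])+np.pi/2,3),'w',round(o['grip_width'],4),'q6',round(o['q'][5],2),'t',o['time'])
E
python3 -m creep '[[[-0.4,0.5,0],0,0.05],[[0,0,0],0,0.05]]';python3 o.py;python3 -m creep '[[[0,0.7,0],0,0.05],[[0,0,0],0,0.05]]';python3 o.py
```

```text
time: 5.95
position: [0.5586, -0.1884, 0.1277]
tool_rot: [-0.613, 0.353, -0.352, 0.613]
ft_force: [-2.0, 3.8, 7.3]
grip_width: 0.0139
pos [ 0.5585 -0.1884  0.1277] F [-2.4  3.7  7.4] Ftool [-4.5 -7.4 -0.2] M [ 0.69  0.57 -0.  ] ang 0.526 w 0.0138 q6 0.53 t 6.1
time: 6.3
position: [0.5586, -0.1884, 0.1272]
tool_rot: [-0.613, 0.353, -0.352, 0.613]
ft_force: [-3.0, 5.0, 8.3]
grip_width: 0.0136
pos [ 0.5586 -0.1884  0.1271] F [-2.6  4.3  8. ] Ftool [-5.1 -7.9 -0.1] M [ 0.73  0.62 -0.02] ang 0.526 w 0.0137 q6 0.53 t 6.45
```

```bash
python3 -m creep '[[[-1,1,0],0,0.05],[[0,0,0],0,0.05]]';python3 o.py;python3 -m creep '[[[0,1,0],0,0.05],[[0,0,0],0,0.05]]';python3 o.py
```

```text
time: 6.65
position: [0.5586, -0.1883, 0.1264]
tool_rot: [0.613, -0.353, 0.353, -0.613]
ft_force: [-2.4, 2.9, 8.5]
grip_width: 0.0138
pos [ 0.5585 -0.1883  0.1264] F [-2.   3.   8.4] Ftool [-3.6 -8.4 -0.3] M [0.45 0.56 0.01] ang 0.526 w 0.0139 q6 0.53 t 6.8
time: 7.0
position: [0.5586, -0.1883, 0.1255]
tool_rot: [0.613, -0.353, 0.353, -0.613]
ft_force: [-2.6, 3.7, 9.1]
grip_width: 0.0137
pos [ 0.5586 -0.1883  0.1255] F [-2.3  3.1  8.5] Ftool [-3.8 -8.5 -0.5] M [0.46 0.6  0.02] ang 0.526 w 0.0138 q6 0.53 t 7.15
```

```bash
python3 -m creep '[[[0,1,0],0,0.05],[[0,0,0],0,0.05]]';python3 -m creep '[[[0,1,0],0,0.05],[[0,0,0],0,0.05]]';python3 o.py
```

```text
time: 7.35
position: [0.5586, -0.1883, 0.1246]
tool_rot: [0.613, -0.353, 0.353, -0.613]
ft_force: [-1.8, 2.8, 10.1]
grip_width: 0.0137
time: 7.55
position: [0.5585, -0.1884, 0.1236]
tool_rot: [0.613, -0.353, 0.353, -0.613]
ft_force: [-2.6, 3.6, 9.4]
grip_width: 0.0139
pos [ 0.5585 -0.1883  0.1236] F [-2.8  3.1  9.6] Ftool [-4.1 -9.6 -0.9] M [0.46 0.66 0.02] ang 0.526 w 0.0142 q6 0.53 t 7.7
```

```bash
python3 -m creep '[[[0,1,0],0,0.05],[[0,0,0],0,0.05]]';python3 o.py
```

```text
time: 7.9
position: [0.5585, -0.1883, 0.1227]
tool_rot: [0.613, -0.353, 0.353, -0.613]
ft_force: [-3.3, 3.8, 10.3]
grip_width: 0.0139
pos [ 0.5585 -0.1883  0.1227] F [-3.   2.7 10.3] Ftool [ -3.8 -10.3  -1.3] M [ 0.48  0.69 -0.01] ang 0.526 w 0.0138 q6 0.53 t 8.05
```

```bash
python3 -m creep '[[[0,1,0],0,0.05],[[0,0,0],0,0.05]]';python3 o.py
```

```text
time: 8.25
position: [0.5585, -0.1883, 0.1219]
tool_rot: [0.613, -0.353, 0.353, -0.613]
ft_force: [-2.9, 3.8, 11.6]
grip_width: 0.0139
pos [ 0.5585 -0.1883  0.1219] F [-3.3  3.5 11.2] Ftool [ -4.7 -11.2  -1.1] M [0.51 0.72 0.  ] ang 0.526 w 0.0138 q6 0.53 t 8.4
```

```bash
python3 -m creep '[[[0,1,0],0,0.05],[[0,0,0],0,0.05]]';python3 o.py
```

```text
time: 8.6
position: [0.5586, -0.1883, 0.1218]
tool_rot: [0.613, -0.352, 0.353, -0.613]
ft_force: [-3.7, 3.9, 16.8]
grip_width: 0.0143
pos [ 0.5585 -0.1883  0.1219] F [-4.4  3.8 16.3] Ftool [ -5.5 -16.3  -1.9] M [0.62 0.98 0.  ] ang 0.526 w 0.0139 q6 0.53 t 8.75
```

```bash
python3 -m creep '[[[0,1,0],0,0.05],[[0,0,0],0,0.05]]';python3 o.py
```

```text
time: 8.95
position: [0.5586, -0.1883, 0.1218]
tool_rot: [0.613, -0.352, 0.353, -0.613]
ft_force: [-6.2, 4.0, 21.7]
grip_width: 0.0133
pos [ 0.5586 -0.1882  0.1218] F [-5.8  4.4 21.4] Ftool [ -6.7 -21.4  -2.8] M [0.78 1.23 0.  ] ang 0.526 w 0.0138 q6 0.53 t 9.1
```

The cap has bottomed at z = 0.1218, about 6 mm of travel: the force rose with no further motion. I'll ease off to about 17 N and start turning.

```bash
python3 -m creep '[[[-0.8,-0.9,-0.5],0,0.05],[[0,0,0],0,0.05]]' 40;python3 o.py; python3 -m creep '[[[0,0,0],-0.05,0.05],[[0,0,0],-0.05,0.05],[[0,0,0],0,0.05]]';python3 o.py
```

```text
time: 9.3
position: [0.5585, -0.1882, 0.1218]
tool_rot: [0.613, -0.352, 0.354, -0.613]
ft_force: [-3.1, 3.4, 14.2]
grip_width: 0.0137
pos [ 0.5585 -0.1882  0.1218] F [-3.2  3.1 14.8] Ftool [ -4.3 -14.8  -1.2] M [0.55 0.75 0.02] ang 0.526 w 0.0137 q6 0.53 t 9.45
time: 9.75
position: [0.5589, -0.1887, 0.1218]
tool_rot: [0.63, -0.32, 0.323, -0.63]
ft_force: [-2.1, 3.4, 13.5]
grip_width: 0.0136
pos [ 0.5589 -0.1887  0.1218] F [-2.2  2.7 14. ] Ftool [ -3.5 -14.   -0.2] M [ 0.4   0.62 -0.  ] ang 0.626 w 0.014 q6 0.43 t 9.9
```

```bash
python3 -m creep '[[[0,0.3,0],-0.08,0.05],[[0,0,0],-0.08,0.05],[[0,0,0],-0.08,0.05],[[0,0,0],-0.08,0.05],[[0,0,0],0,0.05]]';python3 o.py; python3 -m creep '[[[0,0,0],-0.08,0.05],[[0,0,0],-0.08,0.05],[[0,0,0],-0.08,0.05],[[0,0,0],0,0.05]]';python3 o.py
```

```text
time: 10.4
position: [0.5592, -0.1884, 0.1218]
tool_rot: [0.673, -0.215, 0.218, -0.673]
ft_force: [-2.0, 3.4, 15.3]
grip_width: 0.0139
pos [ 0.5592 -0.1884  0.1218] F [-1.9  3.2 15.2] Ftool [ -3.4 -15.2   1.5] M [0.6  0.55 0.06] ang 0.946 w 0.0137 q6 0.11 t 10.55
time: 10.95
position: [0.5591, -0.1882, 0.1218]
tool_rot: [0.694, -0.133, 0.136, -0.694]
ft_force: [-3.2, 4.3, 15.0]
grip_width: 0.0137
pos [ 0.5591 -0.1883  0.1218] F [-2.5  3.7 15.4] Ftool [ -3.6 -15.5   2.5] M [0.63 0.55 0.05] ang 1.186 w 0.0136 q6 -0.13 t 11.1
```

```bash
python3 -m creep '[[[0,0,0],-0.08,0.05],[[0,0,0],-0.08,0.05],[[0,0,0],-0.08,0.05],[[0,0,0],0,0.05]]';python3 o.py; python3 -m creep '[[[0,0,0],-0.06,0.05],[[0,0,0],-0.06,0.05],[[0,0,0],0,0.05]]';python3 o.py
```

```text
time: 11.5
position: [0.559, -0.1881, 0.1218]
tool_rot: [0.706, -0.049, 0.052, -0.705]
ft_force: [-2.3, 4.8, 15.4]
grip_width: 0.0133
pos [ 0.559  -0.1882  0.1218] F [-2.1  4.6 15.6] Ftool [ -2.6 -15.6   4.2] M [0.65 0.57 0.07] ang 1.426 w 0.0141 q6 -0.37 t 11.65
time: 11.95
position: [0.559, -0.1881, 0.1218]
tool_rot: [0.707, -0.007, 0.01, -0.707]
ft_force: [-2.8, 4.4, 16.2]
grip_width: 0.0142
pos [ 0.559  -0.1881  0.1218] F [-2.9  4.7 15.9] Ftool [ -3.  -15.9   4.6] M [0.68 0.51 0.06] ang 1.546 w 0.0136 q6 -0.49 t 12.1
```

I've turned it 1.02 rad, mid-window, with no stop torque. I'll raise slowly to see whether it is free.

```bash
python3 -m creep '[[[0,-2,0],0,0.05],[[0,-2,0],0,0.05],[[0,-2,0],0,0.05],[[0,-1,0],0,0.05],[[0,0,0],0,0.05]]';python3 o.py; python3 -m creep '[[[0,-1,0],0,0.05],[[0,-1,0],0,0.05],[[0,0,0],0,0.05]]';python3 o.py
```

```text
time: 12.6
position: [0.5589, -0.1881, 0.1272]
tool_rot: [0.707, -0.008, 0.01, -0.707]
ft_force: [0.3, 2.9, 6.6]
grip_width: 0.0139
pos [ 0.5589 -0.1881  0.1272] F [-0.2  2.6  6.9] Ftool [-0.3 -6.9  2.6] M [ 0.51  0.13 -0.01] ang 1.546 w 0.0139 q6 -0.49 t 12.75
time: 13.05
position: [0.5588, -0.1881, 0.1289]
tool_rot: [0.707, -0.008, 0.01, -0.707]
ft_force: [1.1, 3.5, 6.3]
grip_width: 0.0136
pos [ 0.5589 -0.1881  0.1289] F [0.8 2.6 6.2] Ftool [ 0.7 -6.2  2.6] M [ 0.5  -0.02  0.03] ang 1.546 w 0.014 q6 -0.49 t 13.2
```

Above the locked height the spring is still pushing up, so the cap is free. I'll lift straight up and watch the force.

```bash
python3 -m creep '[[[0,-2,0],0,0.05],[[0,-2,0],0,0.05],[[0,-2,0],0,0.05],[[0,-2,0],0,0.05],[[0,0,0],0,0.05]]';python3 o.py; python3 -m creep '[[[0,-4,0],0,0.05],[[0,-4,0],0,0.05],[[0,0,0],0,0.05]]';python3 o.py
```

```text
time: 13.7
position: [0.5573, -0.1883, 0.1356]
tool_rot: [0.707, -0.009, 0.009, -0.707]
ft_force: [-0.2, -0.2, -0.8]
grip_width: 0.0137
pos [ 0.5574 -0.1881  0.1356] F [ 0.4  0.4 -0.8] Ftool [0.4 0.8 0.4] M [-0.08  0.04  0.02] ang 1.546 w 0.0137 q6 -0.49 t 13.85
time: 14.15
position: [0.5582, -0.1883, 0.1447]
tool_rot: [0.707, -0.008, 0.009, -0.707]
ft_force: [0.1, -0.3, -1.1]
grip_width: 0.0138
pos [ 0.5578 -0.188   0.1441] F [ 0.2 -0.  -1.2] Ftool [ 0.2  1.2 -0. ] M [-0.07  0.06  0.02] ang 1.546 w 0.0137 q6 -0.49 t 14.3
```

```bash
python3 -m creep '[[[0,-15,0],0,0.05],[[0,-20,0],0,0.05],[[0,-20,0],0,0.05],[[0,-15,0],0,0.05],[[0,0,0],0,0.05]]'; python3 o.py; python3 -m creep '[[[-12,0,49],0,0.05],[[-12,0,48],0,0.05],[[-12,0,48],0,0.05],[[-12,0,48],0,0.05],[[-12,0,48],0,0.05],[[-12,0,48],0,0.05],[[-11,0,48],0,0.05],[[0,0,0],0,0.05]]'; python3 -m creep '[[[0,0,0],0,0.05],[[0,0,0],0,0.05]]'; python3 - <<'E'
from h import *
import pickle
c=snap('wrist','w4.png');pickle.dump((c,robot.get_obs()),open('w4.pkl','wb'));s=snap('side','s4.png')
E
python3 o.py
```

```text
time: 14.8
position: [0.5591, -0.1887, 0.2162]
tool_rot: [0.708, -0.007, 0.01, -0.706]
ft_force: [0.9, 0.5, -1.1]
grip_width: 0.0138
pos [ 0.5571 -0.1876  0.2131] F [ 0.3  0.3 -0.9] Ftool [0.3 0.9 0.3] M [-0.12  0.05  0.01] ang 1.546 w 0.0133 q6 -0.49 t 14.95
time: 15.75
position: [0.4799, 0.1558, 0.2127]
tool_rot: [-0.706, 0.008, -0.005, 0.708]
ft_force: [-0.5, -1.1, -1.7]
grip_width: 0.0142
time: 15.95
position: [0.4833, 0.1497, 0.2133]
tool_rot: [0.707, -0.009, 0.009, -0.707]
ft_force: [0.6, 0.6, -1.3]
grip_width: 0.0137
pos [0.4837 0.1493 0.2138] F [ 0.4 -0.1 -1.3] Ftool [ 0.4  1.3 -0. ] M [-0.08  0.03  0.02] ang 1.543 w 0.0135 q6 0.11 t 16.2
```

View pics/w4.png

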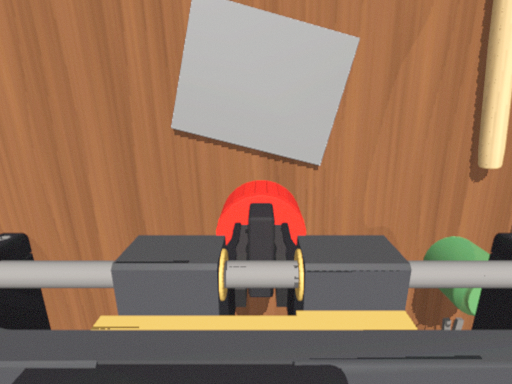

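View pics/s4.png

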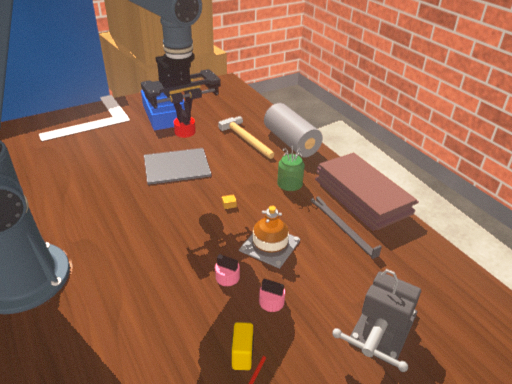

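The cap is in the grip, with its red skirt at (262,210), and the brass valve now shows on the bottle. The slate's corners are at about (196,-5), (358,39), (321,161) and (173,127).

```bash
python3 - <<'E'
from h import *
import pickle
c,o=pickle.load(open('w4.pkl','rb'));im=c['pixels'];hsv=cv2.cvtColor(im,cv2.COLOR_RGB2HSV)
m=((hsv[...,1]<40)&(hsv[...,2]>120)).astype(np.uint8);m[180:]=0
cs,_=cv2.findContours(m,cv2.RETR_EXTERNAL,cv2.CHAIN_APPROX_NONE);k=max(cs,key=cv2.contourArea)
ap=cv2.approxPolyDP(k,5,True)[:,0];print(ap.tolist())
for p in ap: print(p,plane(c,*p,.009).round(4))
R=Ro.from_quat(o['tool_rot']).as_matrix()
A=plane(c,358,39,.009);B=plane(c,173,126,.009);S=(A+B)/2
print('centre',S,'tool delta',R.T@(S-o['position'])*1e3,o['position'],'diag',np.linalg.norm(A-B))
E
```

```text
[[192, 0], [171, 127], [319, 165], [358, 38], [228, 0]]
[192   0] [0.4143 0.3363 0.009 ]
[171 127] [0.3764 0.2024 0.009 ]
[319 165] [0.5572 0.1509 0.009 ]
[358  38] [0.5963 0.2944 0.009 ]
[228   0] [0.4532 0.3352 0.009 ]
centre [0.48765934 0.24844832 0.009     ] tool delta [  1.59250404 204.392856    99.32842954] [0.48356996 0.14930444 0.21344775] diag 0.2353075354402203
```

```bash
python3 -m creep '[[[1,0,33],0,0.05],[[1,0,33],0,0.05],[[0,0,33],0,0.05],[[0,0,0],0,0.05],[[0,0,0],0,0.05],[[0,40,0],0,0.05],[[0,40,0],0,0.05],[[0,40,0],0,0.05]]'; python3 -m creep '[[[0,22,0],0,0.05],[[0,13,0],0,0.05],[[0,5,0],0,0.05],[[0,0,0],0,0.05],[[0,0,0],0,0.05]]'; python3 o.py; python3 - <<'E'
from h import *
s=snap('side','s5.png')['pixels'];cv2.imwrite('pics/s5z.png',cv2.resize(s[80:200,110:230,::-1],None,fx=5,fy=5,interpolation=cv2.INTER_NEAREST))
E
```

```text
time: 17.0
position: [0.4884, 0.248, 0.0933]
tool_rot: [0.707, -0.009, 0.01, -0.707]
ft_force: [0.4, 0.1, -1.0]
grip_width: 0.0134
time: 17.5
position: [0.4888, 0.2495, 0.0551]
tool_rot: [-0.707, 0.008, -0.01, 0.707]
ft_force: [0.1, -0.6, -0.4]
grip_width: 0.0136
pos [0.4886 0.2497 0.0552] F [ 0.3 -0.4 -0.8] Ftool [ 0.3  0.8 -0.4] M [-0.1   0.01 -0.  ] ang 1.546 w 0.0134 q6 0.29 t 17.65
```

View pics/s5z.png

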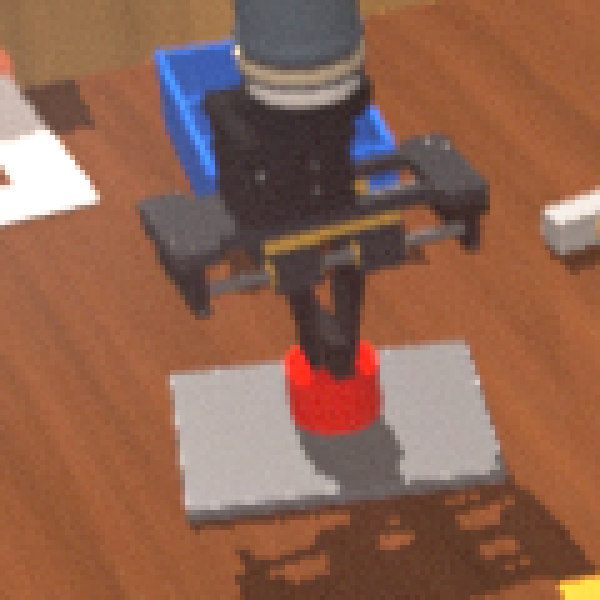

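The cap hovers over the middle of the slate, at zoom pixel (335,405). I'll lower it gently.

```bash
python3 -m creep '[[[0,2,0],0,0.05],[[0,2,0],0,0.05],[[0,2,0],0,0.05],[[0,0,0],0,0.05]]'; python3 o.py; python3 -m creep '[[[0,1,0],0,0.05],[[0,0,0],0,0.05]]'; python3 o.py
```

```text
time: 18.1
position: [0.4874, 0.2494, 0.0476]
tool_rot: [0.707, -0.009, 0.009, -0.707]
ft_force: [-0.2, 0.5, -1.1]
grip_width: 0.0141
pos [0.4877 0.2495 0.0478] F [-0.1 -0.  -1.2] Ftool [-0.1  1.2 -0. ] M [-0.07  0.05  0.01] ang 1.546 w 0.0141 q6 0.29 t 18.25
time: 18.45
position: [0.4878, 0.2495, 0.0469]
tool_rot: [-0.707, 0.009, -0.009, 0.707]
ft_force: [0.2, 0.1, -2.5]
grip_width: 0.0135
pos [0.4877 0.2495 0.0469] F [-0.   0.3 -1.4] Ftool [-0.   1.4  0.3] M [-0.07  0.06 -0.  ] ang 1.546 w 0.0139 q6 0.29 t 18.6
```

```bash
python3 -m creep '[[[0,0.7,0],0,0.05],[[0,0,0],0,0.05]]'; python3 o.py
```

```text
time: 18.8
position: [0.4878, 0.2495, 0.0468]
tool_rot: [-0.707, 0.009, -0.009, 0.707]
ft_force: [-1.2, 0.3, 3.2]
grip_width: 0.0139
pos [0.4877 0.2495 0.0467] F [-0.9 -0.   4.7] Ftool [-0.9 -4.7 -0.1] M [-0.15  0.21  0.  ] ang 1.546 w 0.0133 q6 0.29 t 18.95
```

Contact reads 4.7 N at z = 0.0467. I'll relax slightly, open, check and withdraw upward.

```bash
python3 -m creep '[[[0,-0.4,0],0,0.05],[[0,0,0],0,0.05]]'; python3 o.py; python3 -m creep '[[[0,0,0],0,0.25],[[0,0,0],0,0.4],[[0,0,0],0,0.4],[[0,0,0],0,0.4]]'; python3 o.py; python3 - <<'E'
from h import *
snap('wrist','w6.png')
E
```

```text
time: 19.15
position: [0.4878, 0.2495, 0.0468]
tool_rot: [-0.707, 0.009, -0.009, 0.707]
ft_force: [-1.5, -0.8, 4.0]
grip_width: 0.0135
pos [0.4877 0.2495 0.0468] F [-1.  -0.4  4.1] Ftool [-1.  -4.1 -0.4] M [-0.11  0.22 -0.01] ang 1.546 w 0.014 q6 0.29 t 19.3
time: 19.7
position: [0.4878, 0.2495, 0.0464]
tool_rot: [0.707, -0.009, 0.009, -0.707]
ft_force: [-0.6, 0.4, 0.4]
grip_width: 0.033
pos [0.4877 0.2495 0.0465] F [-0.4  0.3  0.4] Ftool [-0.4 -0.4  0.3] M [-0.09  0.05  0.  ] ang 1.546 w 0.0341 q6 0.29 t 19.85
```

View pics/w6.png

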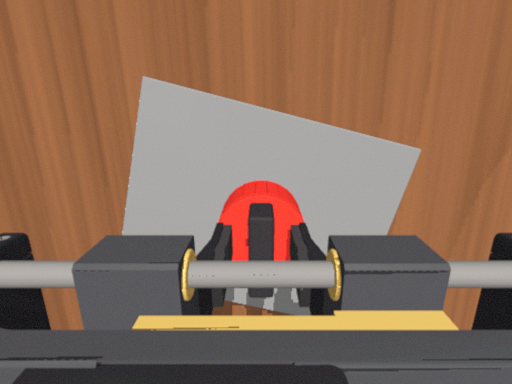

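The fingers are clear of the bar on both sides, with the bar at column 262. I'll withdraw up and away, then check from the fixed cameras.

```bash
python3 -m creep '[[[0,-10,0],0,0.4],[[0,-20,0],0,0.4],[[0,-40,0],0,0.4],[[0,-40,0],0,0.4],[[0,-40,0],0,0.4],[[0,0,-48],0,0.4],[[0,0,-48],0,0.4],[[0,0,0],0,0.4]]'; python3 -m creep '[[[0,0,0],0,0.4],[[0,0,0],0,0.4],[[0,0,0],0,0.4]]'; python3 o.py; python3 - <<'E'
from h import *
w=snap('wrist','w7.png');s=snap('side','s7.png');t=snap('top','t7.png')
c=s['pixels'];a=cv2.resize(c[120:200,130:225],None,fx=4,fy=4,interpolation=cv2.INTER_NEAREST)
cv2.imwrite('pics/s7z.png',a[:,:,::-1])
E
```

```text
time: 20.7
position: [0.4852, 0.1493, 0.1978]
tool_rot: [0.708, -0.01, 0.011, -0.706]
ft_force: [0.2, 0.0, 0.1]
grip_width: 0.0351
time: 21.0
position: [0.4853, 0.1546, 0.1967]
tool_rot: [-0.707, 0.008, -0.008, 0.707]
ft_force: [0.8, 0.8, -0.8]
grip_width: 0.0349
pos [0.4852 0.1545 0.1965] F [ 0.1  0.  -0.2] Ftool [0.1 0.2 0. ] M [-0.09  0.06  0.  ] ang 1.547 w 0.0353 q6 0.11 t 21.15
```

View pics/w7.png

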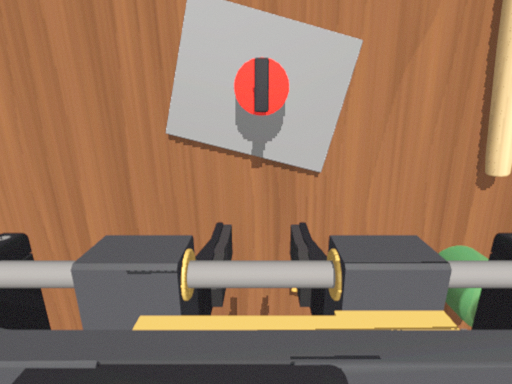

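View pics/s7z.png

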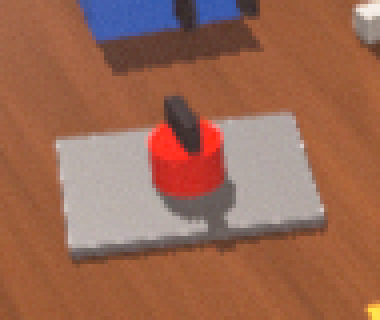

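View pics/t7.png

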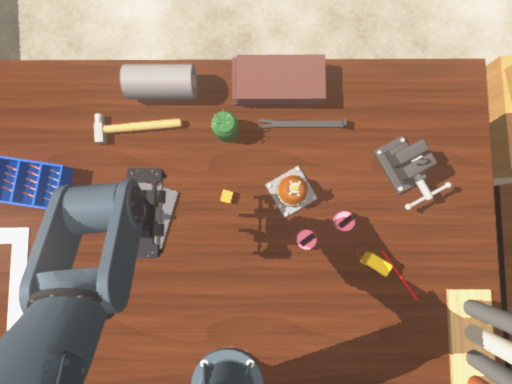

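The cap stands upright near the middle of the slate, at wrist pixel (262,87), with the bar up and the whole rim inside. The bystanders look unmoved in the top view, and the robot is clear of everything.

```bash
python3 -c "
from rig import robot
print(robot.hand_in())"
```

```text
the job is handed in; nothing more can be done
None
```

The red cap is off the bottle and standing bar up near the middle of the slate. I let go of it and handed the job in at about 21 s.

- **Opening:** I gripped the bar and pressed down until the cap bottomed after about 6 mm. It bottomed near 11.5 N, and my last step overshot to a peak of about 21.5 N. I eased to about 15 N for the anticlockwise turn of 1.02 rad. It met no stop, and the spring was still pushing above the locked height, so the cap was free. I then lifted it straight up.
- **Setting down:** it met the slate at about 5 N. The fingers opened without moving it and withdrew.
- **Last checks:** in the wrist and side pictures the cap is upright with its whole rim well inside the slate. In the top picture the bystanders look unmoved, and the arm is clear with no load on the wrist.
- **What disagreed:** the 21.5 N peak is above the 18 N that surely bottoms the cap, though well under the 40 N limit. The side camera's slate corners were off from the top view by up to about 14 mm, so I placed the cap by the wrist view, which matched the top view to about 2 mm.

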